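# Gauge the slots of two knife docks

### The job

One of the two slanted knife docks has a piece of cork lodged deep in its slot. Take the orange-handled slot gauge out of its holder and gently slide its blade into both docks' slots to find the one where it jams part-way; once you have felt it jam there, slide it into the dock that takes it, fully home with its black collar against the dock, and let go. Never force the jam, and do not disturb the other things on the worktop.

Things in the scene. Friction and masses are not known exactly. Their poses are not given: they have to be found in the camera images.
- gauge_center (a point): centre of the loose slot gauge (0.12 kg, 158 mm long), upright at first, blade down. z runs from tip to handle, x along the blade's width, y across its thickness; half a turn about z is the same. From here along z: steel blade 36 (x) x 6 (y) mm from -79 (square tip) to +1 mm; black collar 46 x 34 mm, +1 to +9 mm; orange handle 26 (x) x 20 (y) mm, +9 to +79 mm (its centre +44 mm)
- gauge: the same gauge, origin at the centre of the blade's tip, same axes
- holder: dark wooden holder block, fixed, 80 x 64 x 90 mm, with an upright slot 39 (x) x 9 (y) mm, 83 mm deep, in its top; origin at the centre of its underside. The gauge starts in it, collar resting on its top, and comes free when drawn 85 mm straight up
- dock_a: wooden knife dock, one of two alike outside, base plate 150 x 84 mm fixed to the worktop. Origin: centre of the base's underside, z up; the head (67 x 46 mm) leans 24 degrees to its -x side, roughly to the robot; mouth centre at (-45, 0, 120) mm. One dock (not told which: try) has springy cork in its slot: the blade meets it 45 mm deep and pushes it 1 mm for each 1.5 N; the other is clear, 95 mm deep
- dock_a_mouth (a point): centre of the slot's mouth, in the plane of the head's upper end. z points out of the slot, 24 degrees from vertical: the blade goes in along -z. x runs along the slot's long side (43 mm), y across it (10 mm wide; the mouth's edges are rounded, radius 6 mm, and guide the blade in) (first dock)
- dock_b: wooden knife dock, one of two alike outside, base plate 150 x 84 mm fixed to the worktop. Origin: centre of the base's underside, z up; the head (67 x 46 mm) leans 24 degrees to its -x side, roughly to the robot; mouth centre at (-45, 0, 120) mm. One dock (not told which: try) has springy cork in its slot: the blade meets it 45 mm deep and pushes it 1 mm for each 1.5 N; the other is clear, 95 mm deep
- dock_b_mouth (a point): centre of the slot's mouth, in the plane of the head's upper end. z points out of the slot, 24 degrees from vertical: the blade goes in along -z. x runs along the slot's long side (43 mm), y across it (10 mm wide; the mouth's edges are rounded, radius 6 mm, and guide the blade in) (second dock)
- mug: white mug with a black band, 84 x 115 x 91 mm; bystander, origin at the centre of its underside
- spice: spice jar with green cap, 46 mm wide, 106 mm high; bystander, origin at the centre of its underside
- tin: flat round food tin, 86 mm wide, 40 mm high; bystander, origin at the centre of its underside
- timer: red and white egg timer, 67 mm wide, 56 mm high; bystander, origin at the centre of its underside
Not all that is in view belongs to the job. What is shaped like the gauge but pink, turquoise or yellow is not meant.

How it is judged:
By the outcome, as a careful person would: the job done as asked, in the order asked, and still so for the second after the job is handed in, with the robot touching nothing.
It also fails if it takes over 64 s, if anything falls off the work surface, if the arm or the gripper's body presses on something with over 40 N, if the wrist force passes 120 N, or if a joint passes its speed limit or range.

### The arm

A 6-joint arm with a two-finger parallel gripper is mounted at the origin on a cart in front of the work surface, level with it; the furniture and walls round the work are solid. World frame = base frame: x ahead of the robot, y to its left, z up, the work surface at z = 0. Lengths are in m, angles in rad, forces in N, time in s.
With the tool pointing down it reaches from about 0.35 to 0.85 m from the base axis. Payload 8.1 kg.
Tool frame: the origin (TCP) lies at the centre of the arm's flange, where the gripper is bolted on; the fingertips stand 186 mm ahead of it and the grasp point (between the pads) lies 167 mm ahead of it; z points along the fingers, y is the line along which they close (so a half turn about z gives the same grasp; the last joint's range is limited). The gripper opens to 93 mm and grips with 3 to 60 N. Pads are 15 mm wide; open, the fingers measure 128 mm over their backs; the gripper's body (75 mm by 188 mm) begins 65 mm behind the grasp point.
Start: joints at [-1.372, 0.13, 1.488, -0, 1.523, -0.085], TCP at [0.168, -0.576, 0.405] pointing down, gripper open.
Joint ranges: [-2.96, 2.96], [-0.89, 2.26], [0.02, 2.5], [-1.34, 4.48], [0, 2.73], [-2.66, 2.66]. Speed limits (rad/s): [2.39, 2.39, 2.79, 3.14, 3.14, 3.14].

### API

Orientations are given as a rotation vector (axis times angle).
In Python, from plant import read_state, read_camera, camera_params, robot gives the robot as it stands.
- The arm moves only by the tool carry_out, never from a script. Its argument "targets" is a list of rows, each an object of numbers: "hand": the opening in per cent of the stroke, from 0 (shut) to 100 (fully open); "x", "y", "z": the shift along the tool's x, y, z in m; "ax", "ay", "az": the turn, a rotation vector about the tool's x, y, z in rad. In form: [{"hand": .., "x": .., "y": .., "z": .., "ax": .., "ay": .., "az": ..}, ...]. A call has 1 to 8 rows; each row is the pose to reach, as a shift and turn from the pose commanded when the call began, along the tool's axes at that moment; what a row does not reach only later rows make up. A row lasts 1/8 s, in which the tool goes at most 62.5 mm and 10.7 degrees, less where a joint would pass 70% of its speed; a pose out of reach is approached as far as the arm can. A call with a gripper value outside its range is refused whole. The fingers move at their own pace and stop on an object; "newtons" is the grip in N (left out, the last holds). Time passes only in rows, so rows that repeat a pose let the fingers close. It gives the time, the measured TCP pose, the force, the opening and the grip force at its end, in the units of the state.
- read_state(): the state, without advancing time (a new reading comes with each control period).
- read_camera(name): name is "side" or "top" or "wrist"; returns (picture, depth): 480x640x3 uint8, blue, green, red; 480x640 float32, m along the optical axis (not along the pixel's ray), 0 where there is no reading.
- camera_params(name): a dict with "fx", "fy", "cx", "cy" (pixels), "k1" (the pictures are not rectified: a ray, as slopes to the right and down, at radius r is drawn at 1 + k1 r^2 times it, then the intrinsics apply), "position" and "rotation" of the camera in the world. Camera axes: x right, y up, looking along -z (the intrinsics and any distortion apply to the point x, -y, -z); pixel columns grow to the right and rows downward; lengths in m; the calibration is good to about 2 mm. A picture is of the moment at which its call begins: read the wrist's pose just before it. camera_params takes no time and is no camera call; for the wrist camera it gives the pose at the moment of the call.
- robot.close_job(): hands the job in; it is judged then, once.
The state is a dict: "t": time; "q": joint angles; "dq": joint speeds; "joint_torque": joint torques, N m; "tool_pos": TCP position; "orientation": TCP orientation; "force": force on the tool from outside, world axes, zero at the start; "wrist_torque": the same for the moment, N m; "opening": finger opening in m; "gripper_force": force on a finger pad.
Only numpy, scipy, OpenCV 4.12 (cv2) and the standard library are available. Lean on these libraries where they do the work, as an engineer would, in place of code of your own. Each camera call takes 0.05 s, during which the arm holds its last target. There are 200 camera calls.

## Working session

There is one attempt and no reset: what is moved stays moved. The work goes in short steps, Python scripts to look and compute and a tool call to move; the robot and the scene stay as the last step left them, time stands still between calls to the robot, and variables do not carry over. Pictures are saved under pics/ and viewed, at most 10 in all, crops included, and the job is handed in when it is done.

Besides the shell and the picture viewer there is one more tool, called after "Emit:" as name(argument=value, ...), one argument or row to a line, values as JSON. carry_out: Moves the arm, as the interface text tells. Its arguments: {"type":"object","properties":{"targets":{"type":"array","items":{"type":"object","properties":{"hand":{"type":"number"},"x":{"type":"number"},"y":{"type":"number"},"z":{"type":"number"},"ax":{"type":"number"},"ay":{"type":"number"},"az":{"type":"number"}}}},"newtons":{"type":"number"}},"required":["targets"]}

```bash
mkdir -p pics
cat > h.py <<'E'
import numpy as np, cv2
from plant import read_state, read_camera, camera_params, robot
from scipy.spatial.transform import Rotation as R
def points(name):
    p=camera_params(name); im,d=read_camera(name)
    v,u=np.mgrid[0:480,0:640].astype(float)
    K=np.array([[p['fx'],0,p['cx']],[0,p['fy'],p['cy']],[0,0,1.]])
    xd=(u-p['cx'])/p['fx']; yd=(v-p['cy'])/p['fy']; x,y=xd.copy(),yd.copy()
    for _ in range(15):
        s=1+p['k1']*(x*x+y*y); x,y=xd/s,yd/s
    P=np.stack([x*d,-y*d,-d],-1)
    rot=np.array(p['rotation']); rot=rot if rot.shape==(3,3) else R.from_rotvec(rot).as_matrix()
    W=P@rot.T+np.array(p['position']); W[d==0]=np.nan
    return im,d,W
E
python3 - <<'E'
from h import *
for n in ('top','side','wrist'):
    im,d,W=points(n); cv2.imwrite(f'pics/{n}0.png',im); np.savez(f'{n}0.npz',im=im,W=W)
    print(n,{k:np.round(v,3).tolist() for k,v in camera_params(n).items()})
a=[cv2.imread(f'pics/{n}0.png') for n in('top','side')]
print(read_state())
E
```

```text
top {'fx': 440.916, 'fy': 440.916, 'cx': 317.067, 'cy': 237.264, 'k1': -0.091, 'position': [0.465, -0.006, 1.454], 'rotation': [0.057, -0.06, -1.554]}
side {'fx': 439.53, 'fy': 439.53, 'cx': 326.346, 'cy': 239.747, 'k1': -0.049, 'position': [0.155, -0.989, 0.667], 'rotation': [1.069, -0.217, -0.396]}
wrist {'fx': 395.716, 'fy': 395.716, 'cx': 319.968, 'cy': 231.721, 'k1': -0.041, 'position': [0.232, -0.557, 0.384], 'rotation': [-0.208, 0.158, -1.28]}
{'t': 0.15, 'q': array([-1.37238401e+00,  1.30979389e-01,  1.48904114e+00, -2.26687783e-05,
        1.52297696e+00, -8.53846800e-02]), 'dq': array([ 0.00112166, -0.00272266, -0.00168468, -0.00198654, -0.00065229,
       -0.00047435]), 'joint_torque': array([ 6.80304074e-04, -5.60475111e+01, -4.92336416e+01,  7.67498114e-02,
        3.05095059e-02, -7.21956894e-05]), 'tool_pos': array([ 0.16799315, -0.57581975,  0.40392659]), 'orientation': array([-3.10862993e+00, -4.44096319e-01,  1.60081583e-04]), 'force': array([0.49670285, 0.32639302, 0.44003745]), 'wrist_torque': array([-0.00059794,  0.00850355,  0.00228928]), 'gripper_force': 0.0, 'opening': 0.0930506233959861}
```

View pics/top0.png

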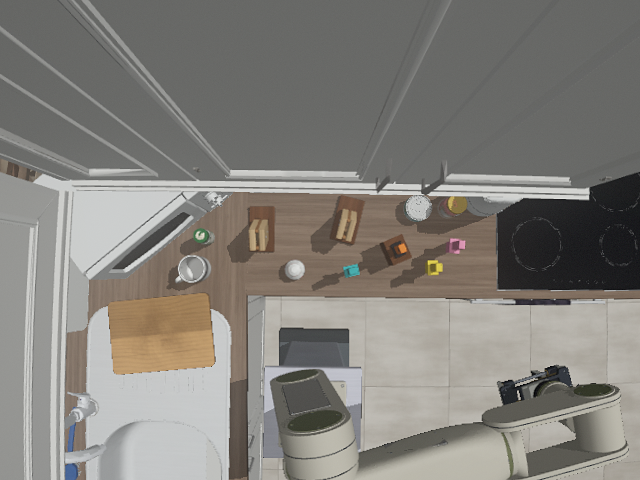

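View pics/side0.png

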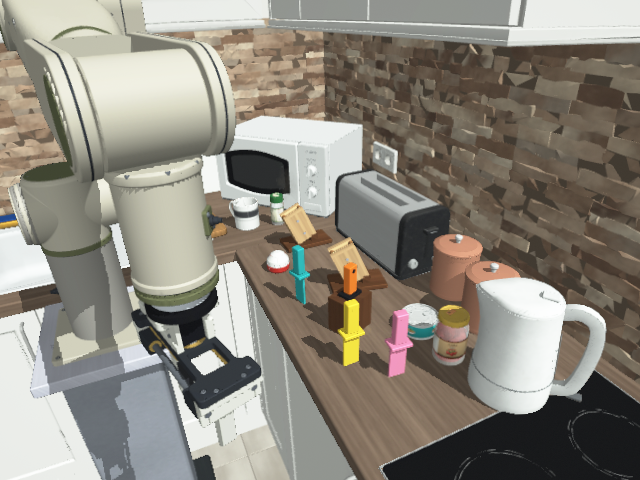

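Top view: gauge in its holder at about (399,249), docks at (262,228) and (348,220), decoys turquoise (351,270), yellow (434,268) and pink (457,246), timer (295,269), and a wall cabinet above. The side view shows the same things plus a toaster behind the docks.

Run:
```python
from h import *
z=np.load('top0.npz'); im,W=z['im'],z['W']
hsv=cv2.cvtColor(im,cv2.COLOR_BGR2HSV)
np.set_printoptions(precision=3,suppress=True)
def roi(u0,u1,v0,v1):
    m=np.zeros(im.shape[:2],bool); m[v0:v1,u0:u1]=1; return m
Z=W[...,2]
# gauge top
m=roi(380,415,235,270)&(hsv[...,0]<14)&(hsv[...,1]>180)&(hsv[...,2]>150)&(Z>.1)
print('orange',m.sum(),np.nanmean(W[m],0), W[m].min(0),W[m].max(0))
def rect(m,t):
    p=W[m]; r=cv2.minAreaRect(p[:,:2].astype(np.float32)); print(t,m.sum(),np.array(r[0]),np.array(r[1]),r[2],'z',np.median(p[:,2]),p[:,2].min(),p[:,2].max())
rect(roi(378,415,232,272)&(Z>.082)&(Z<.097),'holdertop')
for n,b in (('b1',(240,282,200,260)),('b2',(328,368,190,250))):
    r=roi(*b); rect(r&(Z>.008)&(Z<.04),n+' base'); 
    h=r&(Z>.085); rect(h,n+' head')
    p=W[h]; q=p[p[:,2]>.1]
    c=p.mean(0); _,s,v=np.linalg.svd(p-c); print('plane n',v[2],'c',c,s)
for n,b in (('turq',(340,365,258,285)),('yel',(422,446,255,282)),('pink',(445,470,232,258)),('timer',(282,308,256,284)),('cab',(200,560,0,180)),('spice',(192,214,226,248)),('mug',(174,210,250,286)),('tin',(403,434,192,224))):
    r=roi(*b); p=W[r&(Z>.03)]; print(n,np.median(p,0),p[:,2].max(),p.min(0))
```

```text
<stdin>:10: RuntimeWarning: Mean of empty slice
Traceback (most recent call last):
ValueError: zero-size array to reduction operation minimum which has no identity
```

Run:
```python
from h import *
z=np.load('top0.npz'); im,W=z['im'],z['W']
hsv=cv2.cvtColor(im,cv2.COLOR_BGR2HSV)
np.set_printoptions(precision=3,suppress=True)
print(W[250,320],W[248,400],W[240,262],hsv[248,400],np.isnan(W[...,2]).sum())
print(camera_params('top')['rotation'], read_camera('top')[1][225:270:6,380:416:5])
```

```text
[ 0.532 -0.018  0.002] [ 0.533 -0.251  0.17 ] [0.553 0.159 0.126] [ 14 176 214] 1261
[ 0.057 -0.06  -1.554] [[1.465 1.462 1.46  1.459 1.462 1.455 1.463 1.463]
 [1.46  1.456 1.461 1.455 1.459 1.464 1.459 1.462]
 [1.461 1.462 1.458 1.365 1.359 1.459 1.46  1.456]
 [1.423 1.366 1.366 1.36  1.362 1.362 1.459 1.457]
 [1.451 1.378 1.37  1.343 1.287 1.285 1.457 1.452]
 [1.456 1.424 1.363 1.356 1.359 1.364 1.366 1.456]
 [1.452 1.45  1.377 1.364 1.365 1.455 1.457 1.45 ]
 [1.451 1.448 1.453 1.453 1.447 1.455 1.451 1.444]]
```

Run:
```python
from h import *
z=np.load('top0.npz'); im,W=z['im'],z['W']
hsv=cv2.cvtColor(im,cv2.COLOR_BGR2HSV)
np.set_printoptions(precision=3,suppress=True)
def roi(u0,u1,v0,v1):
    m=np.zeros(im.shape[:2],bool); m[v0:v1,u0:u1]=1; return m
Z=W[...,2]
def rect(m,t):
    p=W[m]; r=cv2.minAreaRect(p[:,:2].astype(np.float32)); print(t,m.sum(),np.array(r[0]),np.array(r[1]),r[2],'z',np.median(p[:,2]),p[:,2].min(),p[:,2].max())
rect(roi(380,415,235,270)&(Z>.155),'handle top')
rect(roi(378,415,232,272)&(Z>.078)&(Z<.12),'holdertop')
for n,b in (('b1',(240,282,200,260)),('b2',(328,368,190,250))):
    r=roi(*b); rect(r&(Z>.012)&(Z<.04),n+' base'); 
    h=r&(Z>.085); rect(h,n+' head')
    p=W[h]; c=p.mean(0); _,s,v=np.linalg.svd(p-c); print('plane n',v[2],'c',c,s)
for n,b in (('turq',(340,365,258,285)),('yel',(422,446,255,282)),('pink',(445,470,232,258)),('timer',(282,308,256,284)),('cab',(200,560,0,180)),('spice',(192,214,226,248)),('mug',(174,210,250,286)),('tin',(403,434,192,224))):
    r=roi(*b); p=W[r&(Z>.03)]; print(n,np.median(p,0),p[:,2].max(),p.min(0))
x0=320
s=np.hstack([cv2.resize(im[190:290,230:370],None,fx=4,fy=4,interpolation=3)])
cv2.imwrite('pics/docks.png',s)
```

```text
handle top 66 [ 0.533 -0.257] [0.025 0.02 ] 19.693017959594727 z 0.16841034187837012 0.15624511162361032 0.17406723072200592
holdertop 467 [ 0.533 -0.256] [0.08  0.066] 23.968400955200195 z 0.09223714970741614 0.07836529322750452 0.11936277215454161
b1 base 528 [0.599 0.175] [0.149 0.083] 1.3445175886154175 z 0.01577413312961584 0.012007816932222637 0.03960188895337291
b1 head 410 [0.565 0.174] [0.082 0.048] 1.5792316198349 z 0.11675617097721336 0.0850152807883926 0.13995215516668713
plane n [-0.045 -0.279  0.959] c [0.563 0.173 0.116] [0.477 0.299 0.244]
b2 base 540 [ 0.62  -0.103] [0.084 0.176] 76.32097625732422 z 0.015483262346936977 0.012036806520055343 0.03884660709787324
b2 head 530 [ 0.607 -0.074] [0.097 0.086] 76.32520294189453 z 0.12502684840202594 0.08509662284647446 0.6335839574569969
plane n [-0.456 -0.887  0.073] c [ 0.604 -0.087  0.27 ] [5.422 0.467 0.377]
turq [ 0.464 -0.112  0.092] 0.1631500532567116 [ 0.445 -0.139  0.083]
yel [ 0.477 -0.361  0.096] 0.16522161547562075 [ 0.455 -0.386  0.081]
pink [ 0.546 -0.43   0.101] 0.16757245912900975 [ 0.525 -0.454  0.032]
timer [0.465 0.061 0.048] 0.06213410159871313 [0.435 0.032 0.03 ]
cab [ 0.632 -0.062  1.07 ] 1.2197495982413618 [ 0.598 -0.426  0.658]
spice [0.564 0.347 0.104] 0.11470506623068988 [0.542 0.33  0.03 ]
mug [0.458 0.402 0.074] 0.09853433644237874 [0.419 0.34  0.03 ]
tin [ 0.668 -0.329  0.038] 0.7453064320816477 [ 0.595 -0.379  0.03 ]
```

View pics/docks.png

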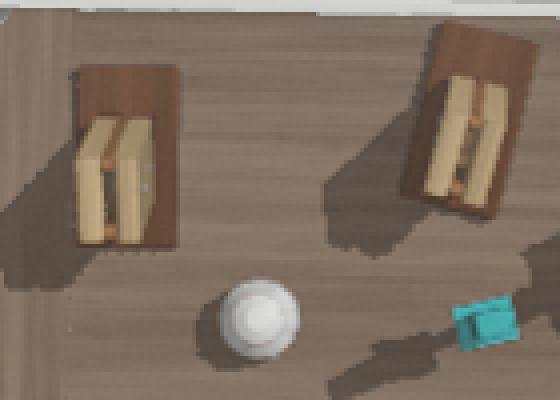

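Crop: left dock's slot mouth at about (110,200) in the 4x crop, right dock's at (465,155); both slots run along the docks' long axis. Next step: plan the approach.

```bash
cat >> h.py <<'E'
np.set_printoptions(precision=4,suppress=True)
def frame(zt,yt):
    z=np.array(zt,float); z/=np.linalg.norm(z); y=np.array(yt,float); y-=z*(y@z); y/=np.linalg.norm(y)
    return np.column_stack([np.cross(y,z),y,z])
def cur():
    s=read_state(); return np.array(s['tool_pos']),R.from_rotvec(s['orientation']).as_matrix()
def rel(p,M,p0=None,M0=None,t=''):
    if p0 is None: p0,M0=cur()
    print(t,'shift',M0.T@(np.array(p)-p0),'turn',R.from_matrix(M0.T@M).as_rotvec())
def hor(a): a=np.deg2rad(a); return np.array([np.cos(a),np.sin(a),0])
E
python3 - <<'E'
from h import *
p,M=cur(); print(p);print(M)
cp=camera_params('wrist'); C=R.from_rotvec(cp['rotation']).as_matrix()
print('cam in tool',M.T@(cp['position']-p),'look',M.T@(-C[:,2]),'right',M.T@C[:,0])
for a in (114,294):
    rel([.43,-.25,.46],frame([0,0,-1],hor(a)),t=a)
E
```

```text
[ 0.168  -0.5759  0.4041]
[[ 0.96    0.28   -0.0002]
 [ 0.28   -0.96    0.0011]
 [ 0.0001 -0.0012 -1.    ]]
cam in tool [ 0.067  -0.0001  0.0201] look [-0.2411  0.0002  0.9705] right [ 0.0002  1.     -0.0001]
114 shift [ 0.3428 -0.2395 -0.0556] turn [-0.0003  0.0017  3.0065]
294 shift [ 0.3428 -0.2395 -0.0556] turn [-0.0011 -0.0002 -0.1351]
```

Run:
```python
from h import *
rel([.47,-.10,.52],frame([0,0,-1],hor(294)))
```

```text
shift [ 0.4232 -0.3724 -0.1155] turn [-0.0011 -0.0002 -0.1351]
```

Emit:
carry_out(
  targets=[
    {"hand":100,"x":0.05,"y":-0.04,"z":-0.05},
    {"hand":100,"x":0.42,"y":-0.37,"z":-0.115,"az":-0.135},
    {"hand":100,"x":0.42,"y":-0.37,"z":-0.115,"az":-0.135},
    {"hand":100,"x":0.42,"y":-0.37,"z":-0.115,"az":-0.135},
    {"hand":100,"x":0.42,"y":-0.37,"z":-0.115,"az":-0.135},
    {"hand":100,"x":0.42,"y":-0.37,"z":-0.115,"az":-0.135},
    {"hand":100,"x":0.42,"y":-0.37,"z":-0.115,"az":-0.135},
    {"hand":100,"x":0.42,"y":-0.37,"z":-0.115,"az":-0.135},
  ],
)

```text
schema error: expected keys hand, x, y, z, ax, ay, az
```

Emit:
carry_out(
  targets=[
    {"hand":100},
    {"hand":100},
    {"hand":100},
    {"hand":100},
  ],
)

```text
schema error: expected keys hand, x, y, z, ax, ay, az
```

Emit:
carry_out(
  targets=[
    {"hand":100,"x":0.05,"y":-0.04,"z":-0.05,"ax":0,"ay":0,"az":0},
    {"hand":100,"x":0.42,"y":-0.37,"z":-0.115,"ax":0,"ay":0,"az":-0.135},
    {"hand":100,"x":0.42,"y":-0.37,"z":-0.115,"ax":0,"ay":0,"az":-0.135},
    {"hand":100,"x":0.42,"y":-0.37,"z":-0.115,"ax":0,"ay":0,"az":-0.135},
    {"hand":100,"x":0.42,"y":-0.37,"z":-0.115,"ax":0,"ay":0,"az":-0.135},
    {"hand":100,"x":0.42,"y":-0.37,"z":-0.115,"ax":0,"ay":0,"az":-0.135},
    {"hand":100,"x":0.42,"y":-0.37,"z":-0.115,"ax":0,"ay":0,"az":-0.135},
    {"hand":100,"x":0.42,"y":-0.37,"z":-0.115,"ax":0,"ay":0,"az":-0.135},
  ],
)

```text
t: 1.2
tool_pos: [0.4268, -0.1672, 0.5085]
orientation: [3.073, 0.653, 0.001]
force: [0.5, -1.3, 0.4]
opening: 0.0928
gripper_force: 0.0
```

Emit:
carry_out(
  targets=[
    {"hand":100,"x":0.0,"y":0.0,"z":0,"ax":0,"ay":0,"az":0},
    {"hand":100,"x":0.0,"y":0.0,"z":0,"ax":0,"ay":0,"az":0},
    {"hand":100,"x":0.0,"y":0.0,"z":0,"ax":0,"ay":0,"az":0},
  ],
)

```text
t: 1.58
tool_pos: [0.4256, -0.1704, 0.5076]
orientation: [-3.073, -0.65, 0.001]
force: [0.1, -0.5, 0.1]
opening: 0.093
gripper_force: 0.0
```

Run:
```python
from h import *
im,d,W=points('wrist'); cv2.imwrite('pics/w1.png',im); np.savez('w1.npz',im=im,W=W); print(cur()[0])
```

```text
[ 0.4256 -0.1705  0.5077]
```

View pics/w1.png

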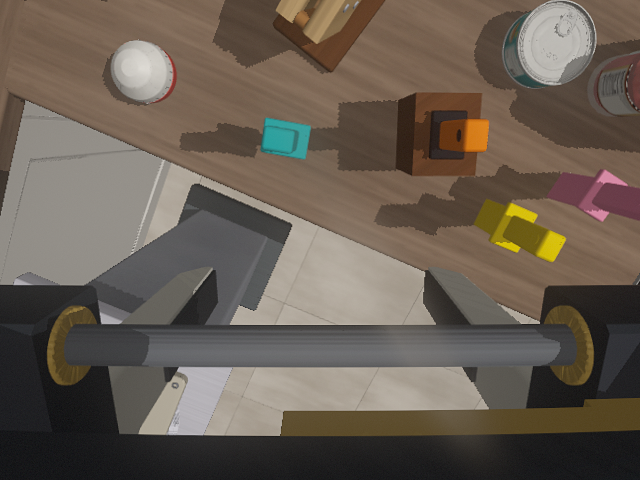

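Wrist view: gauge handle at (464,135) with the holder top at (440,133). The right dock is cut off at the top edge. Next: measure the holder and gauge.

Run:
```python
from h import *
z=np.load('w1.npz'); im,W=z['im'],z['W']; hsv=cv2.cvtColor(im,cv2.COLOR_BGR2HSV); Z=W[...,2]
r=np.zeros(Z.shape,bool); r[85:185,395:495]=1
org=r&(hsv[...,1]>190)&(hsv[...,2]>190)&(hsv[...,0]<20)
def rect(m,t):
    q=W[m][:,:2].astype(np.float32); b=cv2.minAreaRect(q); print(t,m.sum(),np.array(b[0]),np.array(b[1]),b[2],np.median(W[m][:,2]),np.percentile(W[m][:,2],[2,98]))
rect(org&(Z>.155),'handle'); rect(r&(Z>.08)&(Z<.093),'holder'); rect(r&(Z>.094)&(Z<.105)&~org,'collar')
a=294
for g in (.24,.142): rel([.533,-.256,g+.167],frame([0,0,-1],hor(a)),t=g)
```

```text
handle 622 [ 0.5364 -0.2574] [0.0234 0.0176] 24.716442108154297 0.16785766294997886 [0.1662 0.1693]
holder 3414 [ 0.5358 -0.2568] [0.0804 0.0649] 23.35565948486328 0.08990306762551603 [0.084  0.0916]
collar 996 [ 0.5359 -0.2564] [0.0465 0.0335] 23.75027847290039 0.09777210669150604 [0.095  0.1028]
0.24 shift [0.0637 0.1216 0.1006] turn [-0.0004  0.0007 -0.0027]
0.142 shift [0.0638 0.1217 0.1986] turn [-0.0004  0.0007 -0.0027]
```

Emit:
carry_out(
  targets=[
    {"hand":100,"x":0.066,"y":0.124,"z":0.09,"ax":0,"ay":0,"az":0},
    {"hand":100,"x":0.066,"y":0.124,"z":0.09,"ax":0,"ay":0,"az":0},
    {"hand":100,"x":0.066,"y":0.124,"z":0.09,"ax":0,"ay":0,"az":0},
    {"hand":100,"x":0.066,"y":0.124,"z":0.09,"ax":0,"ay":0,"az":0},
    {"hand":100,"x":0.066,"y":0.124,"z":0.15,"ax":0,"ay":0,"az":0},
    {"hand":100,"x":0.066,"y":0.124,"z":0.19,"ax":0,"ay":0,"az":0},
    {"hand":100,"x":0.066,"y":0.124,"z":0.206,"ax":0,"ay":0,"az":0},
    {"hand":100,"x":0.066,"y":0.124,"z":0.206,"ax":0,"ay":0,"az":0},
  ],
)

```text
t: 2.62
tool_pos: [0.5364, -0.2559, 0.3024]
orientation: [-3.073, -0.652, 0.001]
force: [0.6, -0.0, 1.2]
opening: 0.0931
gripper_force: 0.0
```

Run:
```python
from h import *
rel([.536,-.257,.302],frame([0,0,-1],hor(293.8))); print(read_state()['force'],cur()[0])
```

```text
shift [-0.0009  0.0008  0.0004] turn [-0.0004  0.0004  0.0026]
[ 0.6227 -0.0073  1.2421] [ 0.5364 -0.2559  0.3024]
```

Emit:
carry_out(
  targets=[
    {"hand":10,"x":0,"y":0.001,"z":0,"ax":0,"ay":0,"az":0},
    {"hand":10,"x":0,"y":0.001,"z":0,"ax":0,"ay":0,"az":0},
    {"hand":10,"x":0,"y":0.001,"z":0,"ax":0,"ay":0,"az":0},
    {"hand":10,"x":0,"y":0.001,"z":0,"ax":0,"ay":0,"az":0},
    {"hand":10,"x":0,"y":0.001,"z":0,"ax":0,"ay":0,"az":0},
    {"hand":10,"x":0,"y":0.001,"z":0,"ax":0,"ay":0,"az":0},
    {"hand":10,"x":0,"y":0.001,"z":0,"ax":0,"ay":0,"az":0},
  ],
  newtons=40,
)

```text
t: 3.5
tool_pos: [0.5373, -0.2565, 0.302]
orientation: [-3.073, -0.653, 0.0]
force: [-0.0, 0.7, -0.9]
opening: 0.0276
gripper_force: 0.0
```

Emit:
carry_out(
  targets=[
    {"hand":10,"x":0,"y":0,"z":0,"ax":0,"ay":0,"az":0},
    {"hand":10,"x":0,"y":0,"z":0,"ax":0,"ay":0,"az":0},
    {"hand":10,"x":0,"y":0,"z":0,"ax":0,"ay":0,"az":0},
    {"hand":10,"x":0,"y":0,"z":0,"ax":0,"ay":0,"az":0},
  ],
  newtons=40,
)

```text
t: 4.0
tool_pos: [0.5373, -0.2565, 0.302]
orientation: [-3.073, -0.653, 0.0]
force: [0.4, 0.0, -1.0]
opening: 0.0198
gripper_force: 40.0
```

Emit:
carry_out(
  targets=[
    {"hand":10,"x":0,"y":0,"z":-0.02,"ax":0,"ay":0,"az":0},
    {"hand":10,"x":0,"y":0,"z":-0.045,"ax":0,"ay":0,"az":0},
    {"hand":10,"x":0,"y":0,"z":-0.07,"ax":0,"ay":0,"az":0},
    {"hand":10,"x":0,"y":0,"z":-0.095,"ax":0,"ay":0,"az":0},
    {"hand":10,"x":0,"y":0,"z":-0.12,"ax":0,"ay":0,"az":0},
    {"hand":10,"x":0,"y":0,"z":-0.16,"ax":0,"ay":0,"az":0},
    {"hand":10,"x":0,"y":0,"z":-0.19,"ax":0,"ay":0,"az":0},
    {"hand":10,"x":0,"y":0,"z":-0.19,"ax":0,"ay":0,"az":0},
  ],
)

```text
t: 5.0
tool_pos: [0.5375, -0.2566, 0.497]
orientation: [3.068, 0.652, 0.009]
force: [-0.1, 0.4, -1.4]
opening: 0.0195
gripper_force: 40.0
```

Run:
```python
from h import *
z=np.load('top0.npz'); im,W=z['im'],z['W']; Z=W[...,2]
# right dock base: drop cabinet edges
r=np.zeros(Z.shape,bool); r[198:250,328:368]=1
m=(r&(Z>.009)&(Z<.035)).astype(np.uint8); n,l,st,_=cv2.connectedComponentsWithStats(m); k=1+st[1:,4].argmax()
hull=cv2.minAreaRect(W[l==k][:,:2].astype(np.float32)); print(hull)
h=r&(Z>.085)&(Z<.2); b=cv2.minAreaRect(W[h][:,:2].astype(np.float32)); print(b,h.sum())
rl=np.zeros(Z.shape,bool); rl[200:260,240:282]=1; 
def mouth(o,yaw):
    x=hor(yaw); return np.array([o[0],o[1],.12])-.045*x
def pre(mo,yaw,d):   # tip d above the mouth
    s,c=np.sin(np.radians(24)),np.cos(np.radians(24)); zm=-s*hor(yaw)+c*np.array([0,0,1])
    return mo+zm*(d+.125+.167),frame(-zm,hor(yaw-90))
mr=mouth((.61,-.10),-13.7); print('mr',mr,'now',cur()[0])
P,M=pre(mr,-13.7,.09); print(P); rel(P,M,t='R')
```

```text
((0.6326156258583069, -0.10670215636491776), (0.08608975261449814, 0.14994817972183228), 75.48760223388672)
((0.6015989184379578, -0.0976356714963913), (0.047337569296360016, 0.08566010743379593), 76.32520294189453) 372
mr [ 0.5663 -0.0893  0.12  ] now [ 0.5375 -0.2566  0.497 ]
[ 0.4153 -0.0525  0.469 ]
R shift [-0.0288 -0.2363  0.0265] turn [-0.1334  0.3974  0.6489]
```

```bash
cat >> h.py <<'E'
S,C=np.sin(np.radians(24)),np.cos(np.radians(24))
def pre(mo,yaw,d):   # TCP pose with the tip d above the mouth
    zm=-S*hor(yaw)+C*np.array([0,0,1])
    return np.array(mo)+zm*(d+.125+.167),frame(-zm,hor(yaw-90))
E
python3 - <<'E'
from h import *
P,M=pre((.589,-.0954,.12),-14.3,.07); print(P); rel(P,M,t='R'); print(read_state()['q'])
E
```

```text
[ 0.4463 -0.059   0.4507]
R shift [-0.0032 -0.2179  0.0449] turn [-0.1357  0.3969  0.6592]
[-0.5315  0.0955  1.3594  0.      1.6793  0.6206]
```

Emit:
carry_out(
  targets=[
    {"hand":10,"x":0,"y":-0.04,"z":0.0,"ax":-0.027,"ay":0.08,"az":0.13},
    {"hand":10,"x":0,"y":-0.08,"z":0.01,"ax":-0.054,"ay":0.16,"az":0.26},
    {"hand":10,"x":0,"y":-0.13,"z":0.02,"ax":-0.08,"ay":0.24,"az":0.4},
    {"hand":10,"x":-0.002,"y":-0.18,"z":0.035,"ax":-0.11,"ay":0.32,"az":0.53},
    {"hand":10,"x":-0.003,"y":-0.218,"z":0.045,"ax":-0.136,"ay":0.397,"az":0.66},
    {"hand":10,"x":-0.003,"y":-0.218,"z":0.045,"ax":-0.136,"ay":0.397,"az":0.66},
    {"hand":10,"x":-0.003,"y":-0.218,"z":0.045,"ax":-0.136,"ay":0.397,"az":0.66},
    {"hand":10,"x":-0.003,"y":-0.218,"z":0.045,"ax":-0.136,"ay":0.397,"az":0.66},
  ],
)

```text
t: 6.0
tool_pos: [0.4466, -0.0595, 0.4476]
orientation: [3.004, -0.378, 0.627]
force: [1.1, -0.0, -0.8]
opening: 0.0201
gripper_force: 40.0
```

Run:
```python
from h import *
P,M=pre((.589,-.0954,.12),-14.3,.07); rel(P,M,t='R')
im,d,W=points('wrist'); cv2.imwrite('pics/w2.png',im); np.savez('w2.npz',im=im,W=W)
```

```text
R shift [ 0.0009 -0.0004 -0.003 ] turn [-0.0009  0.0072 -0.0013]
```

View pics/w2.png

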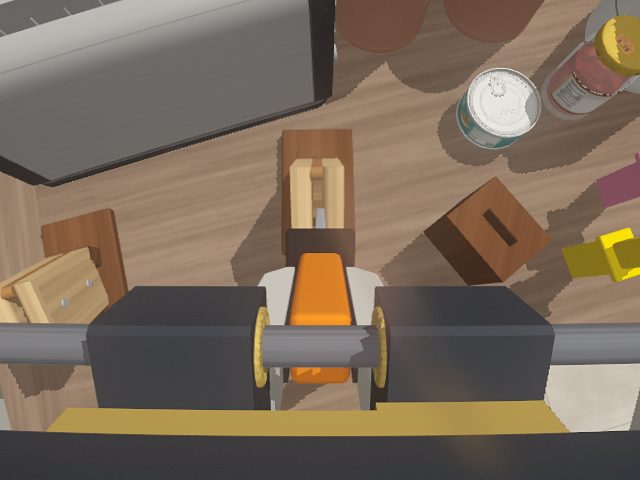

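Wrist view: the gauge is in hand with its handle at (320,300) and blade tip at about (320,222). It points at the right dock's slot at (318,200), and the left dock is at (60,270). Now I'll measure the offset in tool axes.

Run:
```python
from h import *
z=np.load('w2.npz'); im,W=z['im'],z['W']; hsv=cv2.cvtColor(im,cv2.COLOR_BGR2HSV)
p,M=cur(); T=(W-p)@M
np.save('T2.npy',T)
for v in (165,175,185,195,205,215,222):
    print(v,'u,x,y,z:',[ (u,*np.round(T[v,u]*1e3).astype(int).tolist()) for u in range(286,350,5)])
print('blade col320',[(v,*np.round(T[v,320]*1e3).astype(int).tolist()) for v in range(158,262,6)])
r=np.zeros(T.shape[:2],bool); r[100:262,275:360]=1
wood=r&(hsv[...,2]>130)&(hsv[...,1]>60)&(hsv[...,1]<150)&(W[...,2]>.09)
b=cv2.minAreaRect(T[wood][:,:2].astype(np.float32)); print(b)
base=r&(W[...,2]>.008)&(W[...,2]<.035); q=W[base]; print('base',cv2.minAreaRect(q[:,:2].astype(np.float32)),np.median(q[:,2]))
col=r&(hsv[...,2]<70)&(T[...,2]<.23)&(T[...,2]>.15); print('collar',np.percentile(T[col],[3,50,97],axis=0))
```

```text
165 u,x,y,z: [(286, 31, -40, 486), (291, 31, -34, 487), (296, 40, -22, 376), (301, 40, -17, 374), (306, 40, -13, 373), (311, 40, -8, 374), (316, 40, -4, 373), (321, 40, 0, 370), (326, 40, 5, 371), (331, 40, 9, 371), (336, 40, 14, 370), (341, 40, 18, 369), (346, 31, 30, 486)]
175 u,x,y,z: [(286, 20, -40, 482), (291, 32, -25, 362), (296, 33, -21, 358), (301, 32, -17, 360), (306, 32, -12, 361), (311, 32, -8, 359), (316, 32, -4, 360), (321, 32, 0, 359), (326, 32, 5, 362), (331, 32, 9, 361), (336, 32, 13, 360), (341, 32, 18, 361), (346, 20, 30, 483)]
185 u,x,y,z: [(286, 9, -40, 477), (291, 24, -25, 359), (296, 24, -21, 360), (301, -9223372036854775808, -9223372036854775808, -9223372036854775808), (306, 24, -12, 361), (311, 20, -9, 387), (316, 18, -4, 407), (321, 18, 1, 405), (326, 24, 5, 362), (331, 24, 9, 360), (336, 24, 13, 360), (341, 24, 18, 360), (346, 9, 30, 478)]
195 u,x,y,z: [(286, -2, -40, 473), (291, 15, -26, 360), (296, 15, -21, 358), (301, 15, -17, 360), (306, 15, -13, 360), (311, 12, -9, 381), (316, 8, -4, 405), (321, 8, 1, 406), (326, 15, 5, 362), (331, 15, 9, 360), (336, 15
[... 978 characters left out ...]
1), (170, 37, 0, 361), (176, 31, 0, 360), (182, 21, 0, 406), (188, 15, 0, 406), (194, 9, 0, 406), (200, 3, 0, 406), (206, -3, 0, 406), (212, 17, 0, 275), (218, 17, 0, 257), (224, 17, 0, 241), (230, 22, 0, 204), (236, 19, 0, 204), (242, 16, 0, 203), (248, 14, 0, 202), (254, 12, 0, 199), (260, 12, 0, 189)]
((0.012543471530079842, -0.0038265176117420197), (0.04545905441045761, 0.05571876838803291), 89.65856170654297)
base ((0.6555733680725098, -0.10713660717010498), (0.09013866633176804, 0.18474648892879486), 79.31481170654297) 0.013888008874150926
collar [[ 0.0077 -0.017   0.2032]
 [ 0.0145 -0.0163  0.2045]
 [ 0.0216 -0.0016  0.2069]]<stdin>:6: RuntimeWarning: invalid value encountered in cast
```

Emit:
carry_out(
  targets=[
    {"hand":10,"x":0.005,"y":-0.0033,"z":0.02,"ax":0,"ay":0,"az":0},
    {"hand":10,"x":0.005,"y":-0.0033,"z":0.04,"ax":0,"ay":0,"az":0},
    {"hand":10,"x":0.005,"y":-0.0033,"z":0.055,"ax":0,"ay":0,"az":0},
    {"hand":10,"x":0.005,"y":-0.0033,"z":0.063,"ax":0,"ay":0,"az":0},
    {"hand":10,"x":0.005,"y":-0.0033,"z":0.07,"ax":0,"ay":0,"az":0},
    {"hand":10,"x":0.005,"y":-0.0033,"z":0.075,"ax":0,"ay":0,"az":0},
    {"hand":10,"x":0.005,"y":-0.0033,"z":0.08,"ax":0,"ay":0,"az":0},
    {"hand":10,"x":0.005,"y":-0.0033,"z":0.08,"ax":0,"ay":0,"az":0},
  ],
)

```text
t: 7.05
tool_pos: [0.4824, -0.0643, 0.3757]
orientation: [3.004, -0.379, 0.628]
force: [0.1, -0.5, -0.6]
opening: 0.0196
gripper_force: 40.0
```

Emit:
carry_out(
  targets=[
    {"hand":10,"x":0,"y":0,"z":0.006,"ax":0,"ay":0,"az":0},
    {"hand":10,"x":0,"y":0,"z":0.012,"ax":0,"ay":0,"az":0},
    {"hand":10,"x":0,"y":0,"z":0.018,"ax":0,"ay":0,"az":0},
    {"hand":10,"x":0,"y":0,"z":0.024,"ax":0,"ay":0,"az":0},
    {"hand":10,"x":0,"y":0,"z":0.028,"ax":0,"ay":0,"az":0},
    {"hand":10,"x":0,"y":0,"z":0.028,"ax":0,"ay":0,"az":0},
  ],
)

```text
t: 7.8
tool_pos: [0.4933, -0.0671, 0.3499]
orientation: [3.004, -0.379, 0.628]
force: [1.8, 0.1, -1.0]
opening: 0.0195
gripper_force: 40.0
```

Emit:
carry_out(
  targets=[
    {"hand":10,"x":0,"y":0,"z":0.003,"ax":0,"ay":0,"az":0},
    {"hand":10,"x":0,"y":0,"z":0.006,"ax":0,"ay":0,"az":0},
    {"hand":10,"x":0,"y":0,"z":0.008,"ax":0,"ay":0,"az":0},
    {"hand":10,"x":0,"y":0,"z":0.008,"ax":0,"ay":0,"az":0},
  ],
)

```text
t: 8.3
tool_pos: [0.4964, -0.0678, 0.343]
orientation: [3.004, -0.379, 0.628]
force: [-1.9, 0.9, 3.3]
opening: 0.02
gripper_force: 40.0
```

Emit:
carry_out(
  targets=[
    {"hand":10,"x":0,"y":0,"z":0.0015,"ax":0,"ay":0,"az":0},
    {"hand":10,"x":0,"y":0,"z":0.003,"ax":0,"ay":0,"az":0},
    {"hand":10,"x":0,"y":0,"z":0.003,"ax":0,"ay":0,"az":0},
    {"hand":10,"x":0,"y":0,"z":0.003,"ax":0,"ay":0,"az":0},
  ],
)

```text
t: 8.8
tool_pos: [0.4975, -0.0681, 0.3404]
orientation: [3.004, -0.379, 0.629]
force: [-4.9, 0.6, 6.7]
opening: 0.0196
gripper_force: 40.0
```

The blade meets a springy stop at about 45 mm, and the force grows by about 1.5 N/mm to about 9 N. So this is the corked dock; withdraw.

Emit:
carry_out(
  targets=[
    {"hand":10,"x":0,"y":0,"z":-0.015,"ax":0,"ay":0,"az":0},
    {"hand":10,"x":0,"y":0,"z":-0.035,"ax":0,"ay":0,"az":0},
    {"hand":10,"x":0,"y":0,"z":-0.055,"ax":0,"ay":0,"az":0},
    {"hand":10,"x":0,"y":0,"z":-0.075,"ax":0,"ay":0,"az":0},
    {"hand":10,"x":0,"y":0,"z":-0.1,"ax":0,"ay":0,"az":0},
    {"hand":10,"x":0,"y":0,"z":-0.12,"ax":0,"ay":0,"az":0},
    {"hand":10,"x":0,"y":0,"z":-0.12,"ax":0,"ay":0,"az":0},
  ],
)

```text
t: 9.68
tool_pos: [0.4506, -0.0563, 0.4519]
orientation: [3.003, -0.379, 0.632]
force: [0.6, -0.5, -0.9]
opening: 0.02
gripper_force: 40.0
```

Run:
```python
from h import *
P,M=pre((.554,.174,.12),1.3,.07); print(P,cur()[0]); rel(P,M,t='L')
```

```text
[0.4068 0.1707 0.4507] [ 0.4506 -0.0563  0.4519]
L shift [-0.091  -0.2091 -0.0383] turn [ 0.1088  0.0037 -0.2505]
```

Emit:
carry_out(
  targets=[
    {"hand":10,"x":-0.018,"y":-0.042,"z":-0.008,"ax":0.02,"ay":0,"az":-0.05},
    {"hand":10,"x":-0.036,"y":-0.084,"z":-0.015,"ax":0.04,"ay":0,"az":-0.1},
    {"hand":10,"x":-0.055,"y":-0.126,"z":-0.023,"ax":0.065,"ay":0.002,"az":-0.15},
    {"hand":10,"x":-0.073,"y":-0.168,"z":-0.03,"ax":0.087,"ay":0.003,"az":-0.2},
    {"hand":10,"x":-0.091,"y":-0.209,"z":-0.038,"ax":0.109,"ay":0.004,"az":-0.25},
    {"hand":10,"x":-0.091,"y":-0.209,"z":-0.038,"ax":0.109,"ay":0.004,"az":-0.25},
    {"hand":10,"x":-0.091,"y":-0.209,"z":-0.038,"ax":0.109,"ay":0.004,"az":-0.25},
    {"hand":10,"x":-0.091,"y":-0.209,"z":-0.038,"ax":0.109,"ay":0.004,"az":-0.25},
  ],
)

```text
t: 10.68
tool_pos: [0.4074, 0.1695, 0.4483]
orientation: [-3.069, -0.031, -0.647]
force: [0.0, -0.4, -0.8]
opening: 0.0202
gripper_force: 40.0
```

Run:
```python
from h import *
im,d,W=points('wrist'); cv2.imwrite('pics/w3.png',im); np.savez('w3.npz',im=im,W=W)
hsv=cv2.cvtColor(im,cv2.COLOR_BGR2HSV)
p,M=cur(); T=np.nan_to_num((W-p)@M,nan=-9)
r=np.zeros(T.shape[:2],bool); r[100:262,240:400]=1
top=r&(W[...,2]>.09)&(abs(T[...,2]-.36)<.012)
q=T[top]; A=np.c_[q[:,:2],np.ones(len(q))]; print('plane',np.linalg.lstsq(A,q[:,2],rcond=None)[0],len(q))
print('rect',cv2.minAreaRect(q[:,:2].astype(np.float32)),np.percentile(q,[1,99],axis=0))
for v in (180,190,200): print(v,[ (u,*np.round(T[v,u]*1e3).astype(int).tolist()) for u in range(285,350,4)])
for v in (150,156,162,168,174,180,186): print(v,np.round(T[v,320]*1e3))
for v in (212,220): print([(u,*np.round(T[v,u]*1e3).astype(int).tolist()) for u in range(306,334,2) if T[v,u,2]<.3])
```

```text
plane [ 0.0119 -0.0041  0.361 ] 2541
rect ((0.011222931556403637, -0.004431338980793953), (0.0516606941819191, 0.04600434750318527), 0.578889012336731) [[-0.0135 -0.0272  0.3591]
 [ 0.0369  0.0182  0.3658]]
180 [(285, 14, -41, 482), (289, 28, -27, 362), (293, 28, -23, 360), (297, 28, -20, 361), (301, 28, -17, 360), (305, 28, -13, 362), (309, 27, -10, 365), (313, 28, -6, 361), (317, 28, -3, 361), (321, 28, 1, 361), (325, 28, 4, 361), (329, 28, 7, 361), (333, 28, 11, 361), (337, 28, 14, 360), (341, 28, 18, 361), (345, 14, 29, 480), (349, 14, 34, 482)]
190 [(285, 3, -41, 476), (289, 19, -27, 360), (293, 19, -24, 360), (297, 19, -20, 360), (301, 19, -17, 361), (305, 19, -13, 360), (309, 19, -10, 364), (313, 6, -8, 455), (317, 6, -4, 455), (321, 15, 1, 393), (325, 19, 4, 362), (329, 19, 8, 361), (333, 19, 11, 359), (337, 19, 14, 360), (341, 19, 18, 360), (345, -9000, -9000, -9000), (349, 3, 33, 475)]
200 [(285, -8, -40, 470), (289, 10, -27, 361), (293, 10, -24, 362), (297, 11, -20, 360), (301, 10, -17, 361), (305, 10, -13, 361), (309, 10, -10, 365), (313, -5, -8, 457), (317, -5, -4, 457), (321, 10, 1, 366), (325, 10, 4, 361), (329, 10, 8, 362), (333, 11, 11, 360), (337, 11, 14, 360), (341, 10, 18, 361), (345, -8, 28, 470), (349, -8, 33, 471)]
150 [ 48.  -0. 496.]
156 [ 41.  -0. 493.]
162 [ 37.  -0. 447.]
168 [ 37.  -0. 375.]
174 [ 33.  -0. 360.]
180 [ 28.  -0. 362.]
186 [ 10.  -0. 457.]
[(316, 17, -3, 275), (318, 17, -2, 275), (320, 17, 0, 274), (322, 17, 1, 274)]
[(316, 17, -3, 250), (318, 17, -1, 251), (320, 17, 0, 251), (322, 17, 1, 249), (324, 16, 2, 253)]
```

View pics/w3.png

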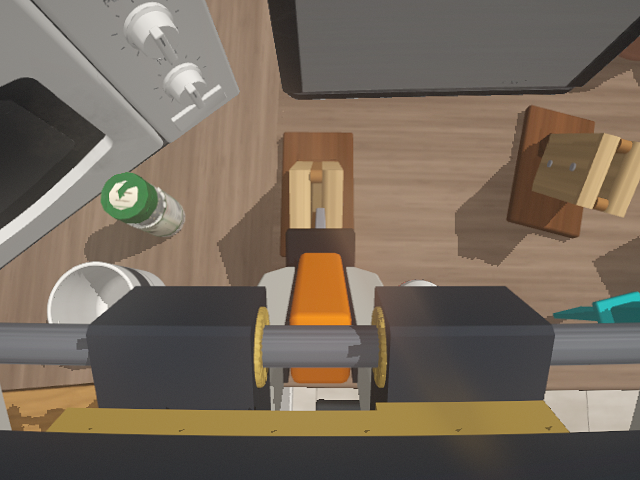

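The slot reads about 97 mm deep here, so it is clear. The mouth is offset from the blade by about x +4.5 and y -4 mm.

Emit:
carry_out(
  targets=[
    {"hand":10,"x":0.0045,"y":-0.004,"z":0.02,"ax":0,"ay":0,"az":0},
    {"hand":10,"x":0.0045,"y":-0.004,"z":0.04,"ax":0,"ay":0,"az":0},
    {"hand":10,"x":0.0045,"y":-0.004,"z":0.055,"ax":0,"ay":0,"az":0},
    {"hand":10,"x":0.0045,"y":-0.004,"z":0.063,"ax":0,"ay":0,"az":0},
    {"hand":10,"x":0.0045,"y":-0.004,"z":0.07,"ax":0,"ay":0,"az":0},
    {"hand":10,"x":0.0045,"y":-0.004,"z":0.076,"ax":0,"ay":0,"az":0},
    {"hand":10,"x":0.0045,"y":-0.004,"z":0.085,"ax":0,"ay":0,"az":0},
    {"hand":10,"x":0.0045,"y":-0.004,"z":0.085,"ax":0,"ay":0,"az":0},
  ],
)

```text
t: 11.72
tool_pos: [0.4454, 0.1754, 0.372]
orientation: [-3.069, -0.034, -0.646]
force: [0.4, 0.9, -1.1]
opening: 0.02
gripper_force: 40.0
```

Emit:
carry_out(
  targets=[
    {"hand":10,"x":0,"y":0,"z":0.008,"ax":0,"ay":0,"az":0},
    {"hand":10,"x":0,"y":0,"z":0.016,"ax":0,"ay":0,"az":0},
    {"hand":10,"x":0,"y":0,"z":0.024,"ax":0,"ay":0,"az":0},
    {"hand":10,"x":0,"y":0,"z":0.03,"ax":0,"ay":0,"az":0},
    {"hand":10,"x":0,"y":0,"z":0.033,"ax":0,"ay":0,"az":0},
    {"hand":10,"x":0,"y":0,"z":0.033,"ax":0,"ay":0,"az":0},
  ],
)

```text
t: 12.48
tool_pos: [0.4588, 0.1757, 0.3423]
orientation: [-3.068, -0.034, -0.647]
force: [0.4, -1.4, -0.4]
opening: 0.02
gripper_force: 40.0
```

Emit:
carry_out(
  targets=[
    {"hand":10,"x":0,"y":0,"z":0.006,"ax":0,"ay":0,"az":0},
    {"hand":10,"x":0,"y":0,"z":0.012,"ax":0,"ay":0,"az":0},
    {"hand":10,"x":0,"y":0,"z":0.018,"ax":0,"ay":0,"az":0},
    {"hand":10,"x":0,"y":0,"z":0.023,"ax":0,"ay":0,"az":0},
    {"hand":10,"x":0,"y":0,"z":0.027,"ax":0,"ay":0,"az":0},
    {"hand":10,"x":0,"y":0,"z":0.027,"ax":0,"ay":0,"az":0},
  ],
)

```text
t: 13.22
tool_pos: [0.4697, 0.176, 0.3174]
orientation: [-3.069, -0.034, -0.647]
force: [0.5, -1.7, -1.5]
opening: 0.02
gripper_force: 40.0
```

Emit:
carry_out(
  targets=[
    {"hand":10,"x":0,"y":0,"z":0.001,"ax":0,"ay":0,"az":0},
    {"hand":10,"x":0,"y":0,"z":0.002,"ax":0,"ay":0,"az":0},
    {"hand":10,"x":0,"y":0,"z":0.002,"ax":0,"ay":0,"az":0},
  ],
)

```text
t: 13.6
tool_pos: [0.4707, 0.176, 0.3163]
orientation: [-3.068, -0.034, -0.649]
force: [-0.0, -1.8, -0.5]
opening: 0.0201
gripper_force: 40.0
```

Emit:
carry_out(
  targets=[
    {"hand":10,"x":0,"y":0,"z":0.001,"ax":0,"ay":0,"az":0},
    {"hand":10,"x":0,"y":0,"z":0.002,"ax":0,"ay":0,"az":0},
    {"hand":10,"x":0,"y":0,"z":0.002,"ax":0,"ay":0,"az":0},
  ],
)

```text
t: 13.98
tool_pos: [0.4715, 0.176, 0.3146]
orientation: [-3.068, -0.034, -0.649]
force: [-3.9, -4.2, 3.6]
opening: 0.0198
gripper_force: 40.0
```

Emit:
carry_out(
  targets=[
    {"hand":10,"x":0,"y":0.0005,"z":0.001,"ax":0,"ay":0,"az":0},
    {"hand":10,"x":0,"y":0.0005,"z":0.001,"ax":0,"ay":0,"az":0},
    {"hand":10,"x":0,"y":0.0005,"z":0.001,"ax":0,"ay":0,"az":0},
  ],
)

```text
t: 14.35
tool_pos: [0.4716, 0.1759, 0.3147]
orientation: [-3.067, -0.034, -0.648]
force: [-14.5, -2.7, 13.7]
opening: 0.0203
gripper_force: 40.0
```

Run:
```python
from h import *
s=read_state(); print(s['force'])
im,d,W=points('wrist'); cv2.imwrite('pics/w4.png',im[120:330,200:440])
p,M=cur(); T=(W-p)@M
print([(v,*np.round(T[v,320]*1e3,1)) for v in range(150,270,6)])
print([(v,*np.round(T[v,300]*1e3,1)) for v in range(150,270,6)])
```

```text
[-14.4799  -2.7462  13.652 ]
[(150, np.float64(53.7), np.float64(-0.2), np.float64(351.8)), (156, np.float64(49.0), np.float64(-0.2), np.float64(349.5)), (162, np.float64(44.2), np.float64(-0.2), np.float64(348.7)), (168, np.float64(39.6), np.float64(-0.2), np.float64(345.2)), (174, np.float64(34.8), np.float64(-0.2), np.float64(344.3)), (180, np.float64(32.9), np.float64(-0.2), np.float64(317.8)), (186, np.float64(32.2), np.float64(-0.2), np.float64(288.4)), (192, np.float64(31.9), np.float64(-0.2), np.float64(262.1)), (198, np.float64(32.1), np.float64(-0.2), np.float64(238.0)), (204, np.float64(31.8), np.float64(-0.2), np.float64(219.9)), (210, np.float64(30.0), np.float64(-0.2), np.float64(213.2)), (216, np.float64(27.2), np.float64(-0.2), np.float64(212.0)), (222, np.float64(24.2), np.float64(-0.2), np.float64(212.1)), (228, np.float64(21.6), np.float64(-0.2), np.float64(209.8)), (234, np.float64(20.2), np.float64(-0.2), np.float64(203.4)), (240, np.float64(17.2), np.float64(-0.2), np.float64(203.8)), (246, np.float64(13.9), np.float64(-0.2), np.float64(204.7)), (252, np.float64
[... 724 characters left out ...]
at64(237.4)), (204, np.float64(32.3), np.float64(-10.3), np.float64(217.3)), (210, np.float64(30.1), np.float64(-10.1), np.float64(212.6)), (216, np.float64(27.1), np.float64(-10.1), np.float64(212.5)), (222, np.float64(24.2), np.float64(-10.1), np.float64(211.9)), (228, np.float64(21.8), np.float64(-10.0), np.float64(209.0)), (234, np.float64(20.1), np.float64(-9.8), np.float64(203.9)), (240, np.float64(17.2), np.float64(-9.8), np.float64(203.5)), (246, np.float64(14.3), np.float64(-9.8), np.float64(203.5)), (252, np.float64(10.8), np.float64(-9.9), np.float64(204.9)), (258, np.float64(11.0), np.float64(-9.4), np.float64(194.8)), (264, np.float64(11.1), np.float64(-9.0), np.float64(185.7))]
```

View pics/w4.png

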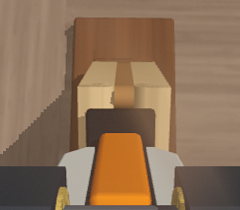

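The collar's top face (204 mm) and the dock face (212 mm) differ by exactly the collar's 8 mm thickness, so it is seated. Next: ease off the force, release and retreat.

Emit:
carry_out(
  targets=[
    {"hand":10,"x":0,"y":-0.0003,"z":-0.001,"ax":0,"ay":0,"az":0},
    {"hand":60,"x":0,"y":-0.0003,"z":-0.001,"ax":0,"ay":0,"az":0},
    {"hand":60,"x":0,"y":-0.0003,"z":-0.001,"ax":0,"ay":0,"az":0},
    {"hand":60,"x":0,"y":-0.0003,"z":-0.001,"ax":0,"ay":0,"az":0},
    {"hand":60,"x":0,"y":-0.0003,"z":-0.001,"ax":0,"ay":0,"az":0},
    {"hand":60,"x":0,"y":-0.0003,"z":-0.001,"ax":0,"ay":0,"az":0},
    {"hand":60,"x":0,"y":-0.0003,"z":-0.001,"ax":0,"ay":0,"az":0},
  ],
)

```text
t: 15.28
tool_pos: [0.4714, 0.1759, 0.3144]
orientation: [-3.068, -0.034, -0.648]
force: [0.1, -0.2, 0.1]
opening: 0.056
gripper_force: 0.0
```

Emit:
carry_out(
  targets=[
    {"hand":60,"x":0,"y":0,"z":-0.02,"ax":0,"ay":0,"az":0},
    {"hand":60,"x":0,"y":0,"z":-0.045,"ax":0,"ay":0,"az":0},
    {"hand":60,"x":0,"y":0,"z":-0.07,"ax":0,"ay":0,"az":0},
    {"hand":60,"x":0,"y":0,"z":-0.1,"ax":0,"ay":0,"az":0},
    {"hand":60,"x":0,"y":0,"z":-0.12,"ax":0,"ay":0,"az":0},
    {"hand":60,"x":0,"y":0,"z":-0.12,"ax":0,"ay":0,"az":0},
    {"hand":60,"x":0,"y":0,"z":-0.12,"ax":0,"ay":0,"az":0},
  ],
)

```text
t: 16.15
tool_pos: [0.4229, 0.1746, 0.4231]
orientation: [-3.069, -0.034, -0.647]
force: [-0.2, -0.1, 0.4]
opening: 0.0553
gripper_force: 0.0
```

Run:
```python
from h import *
im,d,W=points('wrist'); cv2.imwrite('pics/w5.png',im)
p,M=cur(); T=(W-p)@M
for u in (300,320): print([(v,*np.round(T[v,u]*1e3,1).tolist()) for v in range(160,300,8)])
```

```text
[(160, 39.0, -22.5, 463.4), (168, 34.3, -20.1, 414.6), (176, 33.7, -16.6, 343.5), (184, 28.7, -16.1, 331.0), (192, 23.0, -15.9, 327.0), (200, 17.4, -15.8, 322.8), (208, 11.0, -15.9, 323.2), (216, 4.8, -15.9, 322.3), (224, -1.8, -16.0, 323.2), (232, -8.2, -16.1, 323.1), (240, -14.6, -16.2, 322.5), (248, -21.2, -16.2, 322.5), (256, -30.6, -16.8, 331.4), (264, -66.2, -21.4, 416.5), (272, -78.7, -22.0, 426.5), (280, -86.2, -21.9, 422.0), (288, -94.9, -22.0, 420.6), (296, -102.5, -21.9, 416.7)]
[(160, 39.0, -0.4, 463.8), (168, 34.0, -0.4, 418.5), (176, 33.6, -0.3, 344.8), (184, 28.7, -0.3, 330.9), (192, 23.0, -0.3, 326.5), (200, 17.2, -0.3, 323.6), (208, 13.0, -0.3, 312.2), (216, 12.9, -0.3, 282.9), (224, 13.0, -0.3, 258.2), (232, 9.5, -0.3, 251.9), (240, 3.9, -0.3, 253.9), (248, -0.9, -0.3, 252.8), (256, -5.9, -0.3, 252.5), (264, -11.2, -0.3, 252.9), (272, -79.5, -0.3, 428.8), (280, -86.7, -0.3, 423.3), (288, -94.3, -0.3, 419.2), (296, -102.6, -0.3, 416.8)]
```

View pics/w5.png

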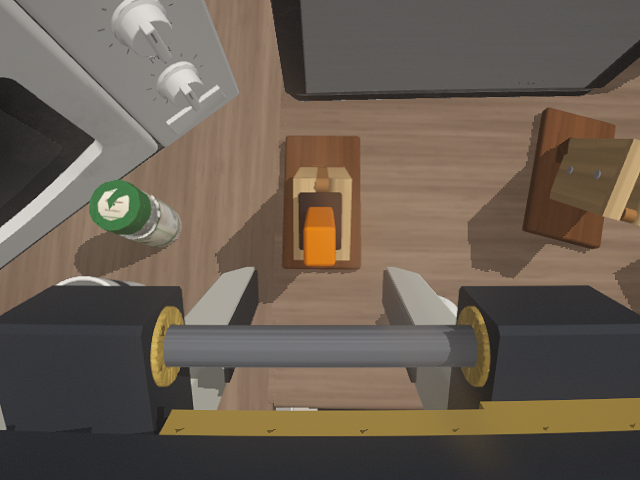

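The gauge sits at (320,235) with its collar at 322.8 against the dock face at about 331, so it is flush and released. The gripper is clear of it.

```bash
python3 -c "
from plant import robot
print(robot.close_job())"
```

```text
the job is handed in; nothing more can be done
None
```

The blade jammed on cork about 45 mm deep in the right-hand dock (about 9 N at most), so I put the gauge in the clear left-hand dock, collar flush, released it and handed in at about 16 s.

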